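# Sort the reagent supplies back into their roofed bays

### The arm

A 6-joint arm with a two-finger parallel gripper is mounted at the origin on the work surface. World frame = base frame: x ahead of the robot, y to its left, z up, the work surface at z = 0. Lengths are in m, angles in rad, forces in N, time in s.
With the tool pointing down it reaches from about 0.425 to 0.95 m from the base axis. Payload 3.5 kg.
Tool frame: the origin (TCP) lies where the fingers leave the gripper's body, on its centre line; the fingertips stand 73 mm ahead of it and the grasp point (between the pads) lies 54 mm ahead of it; z points along the fingers, y is the line along which they close (so a half turn about z gives the same grasp; the last joint's range is limited). The gripper opens to 85 mm and grips with 20 to 120 N. Pads are 22 mm wide; open, the fingers measure 114 mm over their backs; the gripper's body (76 mm by 85 mm) begins 54 mm behind the grasp point. The pads swing forward as they close: fully open they stand 13 mm farther back than shut.
Start: joints at [1.101, 0.286, 1.577, -0, 1.279, -0.15], TCP at [0.212, 0.641, 0.304] pointing down, gripper open.
Joint ranges: [-2.77, 2.77], [-0.9, 2.22], [0.21, 2.48], [-1.53, 4.67], [0.24, 2.81], [-2.84, 2.84]. Speed limits (rad/s): [2.79, 2.79, 3.14, 3.14, 3.14, 3.14].

### API

Orientations are given as a unit quaternion [w, x, y, z].
In Python, from rig import env, viewer, spotter gives the robot as it stands.
- The arm moves only by the shell command python3 -m handwheel 'ROWS' [FORCE]. ROWS is JSON, a list of rows, each a list of 3 entries, a list of its own where there are three numbers: the shift along the tool's x, y, z scaled (see below), then the turn, a rotation vector about the tool's x, y, z scaled (see below), then the opening, from 0 (shut) to 1 (fully open). A call has 1 to 10 rows; each row is the pose to reach, as a shift and turn from the pose commanded when the call began, along the tool's axes at that moment, turning the shorter way round; what a row does not reach only later rows make up. The controller multiplies each number of a shift by 0.15 m and each number of a turn by 360 degrees. A row lasts 1/8 s, in which the tool goes at most 62.5 mm and 10.7 degrees, less where a joint would pass 70% of its speed; a pose out of reach is approached as far as the arm can. A call with a number of a shift or a turn outside -1 to 1 is refused whole. A call with a gripper value outside its range is refused whole. The fingers move at their own pace and stop on an object; FORCE is the grip in N (left out, the last holds). Time passes only in rows, so rows that repeat a pose let the fingers close. It gives the time, the measured TCP pose, the force, the opening and the grip force at its end, in the units of the state.
- env.sense(): the state, without advancing time (a new reading comes with each control period).
- viewer.snapshot(name): name is "scene" or "side" or "wrist"; returns the picture (384x512x3 uint8, red, green, blue); there is no depth.
- viewer.camera_params(name): a dict with "fx", "fy", "cx", "cy" (pixels), "R" (3x3) and "t" (3): a world point X has camera coordinates R X + t; the wrist camera has in their place "tool_from_camera" (4x4, takes a point from camera to tool coordinates, whose origin is the TCP and whose axes are the flange's). Camera axes: x right, y down, z forward; pixel columns grow to the right and rows downward; lengths in m; the calibration is good to about 2 mm. A picture is of the moment at which its call begins: read the wrist's pose just before it. camera_params takes no time and is no camera call.
- env.close_job(): hands the job in; it is judged then, once.
Trained networks look in the newest picture that a camera, given by its name, has taken for a name from the list of things; names that differ only in an ending like _2 or _b are one class to them, and where a whole thing is asked for, a point or a joint stands for the part that bears it (a point fixed in the world has none). Each returns a list of dicts, best first, with "conf" (0 to 1); they miss things now and then, are a little off and sometimes report something else, mostly with a low value. They report only what shows in the picture. A call takes as long as a camera call. They do not tell look-alikes from the thing itself.
- spotter.look_for(camera, label): "bbox" ([centre column, centre row, width, height] in pixels, round what is visible of it).
The state is a dict: "time_s": time; "q": joint angles; "dq": joint speeds; "tau": joint torques, N m; "ee_pos": TCP position; "tool_rot": TCP orientation; "ft_force": force on the tool from outside, world axes, zero at the start; "torque": the same for the moment, N m; "grip_width": finger opening in m; "gripper_force": force on a finger pad.
Only numpy, scipy, OpenCV 4.12 (cv2) and the standard library are available. Lean on these libraries where they do the work, as an engineer would, in place of code of your own. Each camera call takes 0.05 s, during which the arm holds its last target. There are 200 camera calls.

### The job

Sort the three loose supplies on the lab bench - the long cartridge, the slide box and the round bottle - each into the bay that already holds its own kind, going in under the clear roof. Stand each one upright and straight in the middle of its bay and use it to push the stock behind it gently back until that is fully back and goes no further (where it stops can only be felt); do not ram it, and leave the pen pot, the notes and the tape dispenser where they are.

Things in the scene. Friction and masses are not known exactly. Their poses are not given: they have to be found in the camera images.
- cartridge: Loose long narrow reagent cartridge, white plastic with two grey screw caps on top: 110 long (its x) x 28 wide (its y) x 50 tall, caps (radius 11) to 60 mm; stands upright on the bench. About 160 g. Origin: centre of its underside, z up.
- slidebox: Loose slide box, plain white plastic block with a thin grey seam and a blank paper label on top: 80 long (its x) x 52 wide (its y) x 42 tall mm; stands upright on the bench. About 180 g. Origin: centre of its underside, z up.
- bottle: Loose round white reagent bottle, 46 in diameter with straight sides up to 50, grey cap (diameter 26) to 70 mm; stands upright on the bench. About 110 g. Origin: centre of its underside, z up.
- bay_cartridge: Fixed bay for the cartridge: grey plate x = -125 to +155, 112 wide (y), 6 mm thick, on a 6 mm tray, open to the front (-x, robot side); kerbs 18 mm high along its sides, 104 mm apart. Clear roof, underside 172 mm above the origin, from x = -90 to +155 mm, 112 wide, on thin posts at the rear corners only. Origin: on the plate's underside, mid-width; x runs into the bay, z up.
- bay_slidebox: Fixed bay for the slide box: grey plate x = -125 to +155, 112 wide (y), 6 mm thick, on a 6 mm tray, open to the front (-x, robot side); kerbs 18 mm high along its sides, 104 mm apart. Clear roof, underside 172 mm above the origin, from x = -90 to +155 mm, 112 wide, on thin posts at the rear corners only. Origin: on the plate's underside, mid-width; x runs into the bay, z up.
- bay_bottle: Fixed bay for the bottle: grey plate x = -125 to +155, 112 wide (y), 6 mm thick, on a 6 mm tray, open to the front (-x, robot side); kerbs 18 mm high along its sides, 104 mm apart. Clear roof, underside 172 mm above the origin, from x = -90 to +155 mm, 112 wide, on thin posts at the rear corners only. Origin: on the plate's underside, mid-width; x runs into the bay, z up.
- stock_cartridge (a joint): How far the stock in bay_cartridge (one identical cartridge on its centre line) has been slid back, m: it slides along the bay's x against about 4 N of friction, from 0 (start, forward) to 0.012 (fully back, a hard stop). Where the stop lies differs each time and is not measured: fully back, the stock's front face is somewhere from x = -5 to 15 mm in the bay's frame.
- stock_slidebox (a joint): How far the stock in bay_slidebox (one identical slide box on its centre line) has been slid back, m: it slides along the bay's x against about 4 N of friction, from 0 (start, forward) to 0.012 (fully back, a hard stop). Where the stop lies differs each time and is not measured: fully back, the stock's front face is somewhere from x = -28 to -8 mm in the bay's frame.
- stock_bottle (a joint): How far the stock in bay_bottle (a row of three identical bottles in line on its centre line) has been slid back, m: it slides along the bay's x against about 4 N of friction, from 0 (start, forward) to 0.012 (fully back, a hard stop). Where the stop lies differs each time and is not measured: fully back, the stock's front face is somewhere from x = -65 to -45 mm in the bay's frame.
- pen_pot: Bystander: white square pen pot 70 x 70 x 85 mm with pens to 145 mm. Origin: centre of its underside.
- notes: Bystander: block of yellow notes 76 x 76 x 22 mm. Origin: centre of its underside.
- dispenser: Bystander: black tape dispenser 130 long (x) x 55 wide x 83 mm tall. Origin: centre of its underside.
Things that resemble listed ones, but are neither listed nor needed, are in the scene too. Leave any brown look-alike of the slidebox alone.

How it is judged:
By the outcome, as a careful person would: the job done as asked, in the order asked, and still so for the second after the job is handed in, with the robot touching nothing.
It also fails if it takes over 72 s, if anything falls off the work surface, if the arm or the gripper's body presses on something with over 40 N, if the wrist force passes 120 N, or if a joint passes its speed limit or range.

## Working session

There is one attempt and no reset: what is moved stays moved. The work goes in short steps, Python scripts to look and compute and a shell command to move; the robot and the scene stay as the last step left them, time stands still between calls to the robot, and variables do not carry over. Pictures are saved under pics/ and viewed, at most 10 in all, crops included, and the job is handed in when it is done.

```bash
mkdir -p pics; ls; python3 - <<'E'
from rig import env, viewer, spotter
import cv2,numpy as np
s=env.sense();print(s['time_s'],s['ee_pos'],s['tool_rot'],s['ft_force'],s['grip_width'])
a=[]
for c in("scene","side","wrist"):
    im=viewer.snapshot(c);cv2.imwrite(f"pics/{c}0.png",im[:,:,::-1])
    p=viewer.camera_params(c);print(c,{k:np.round(v,4).tolist() for k,v in p.items()})
    for l in("cartridge","slidebox","bottle","bay_cartridge","bay_slidebox","bay_bottle","pen_pot"):
        if c=="wrist" and l[:3]=="bay":continue
        print(l,[(np.round(d['bbox']).tolist(),round(d['conf'],2)) for d in spotter.look_for(c,l)[:5]])
print(env.sense()['time_s'])
E
```

```text
pics
0.0 [0.21196274 0.64033694 0.30253362] [-3.58358386e-04  1.59212545e-01  9.87243610e-01 -1.13616940e-03] [-0.07030928 -0.29298121 -0.09149988] 0.08553439360671904
scene {'fx': 376.0139, 'fy': 376.0139, 'cx': 265.6799, 'cy': 190.8547, 'R': [[0.641, -0.7675, -0.0043], [-0.7327, -0.6103, -0.3009], [0.2284, 0.196, -0.9536]], 't': [-0.366, 0.4103, 0.8838]}
cartridge [([151.0, 158.0, 45.0, 36.0], 0.78)]
slidebox [([214.0, 242.0, 33.0, 37.0], 0.93), ([329.0, 287.0, 20.0, 20.0], 0.49)]
bottle [([329.0, 284.0, 19.0, 21.0], 0.93), ([164.0, 85.0, 44.0, 54.0], 0.4)]
bay_cartridge [([256.0, 86.0, 94.0, 132.0], 0.66)]
bay_slidebox [([295.0, 114.0, 106.0, 132.0], 0.67)]
bay_bottle [([340.0, 145.0, 115.0, 139.0], 0.63)]
pen_pot [([162.0, 83.0, 44.0, 54.0], 0.74), ([255.0, 88.0, 91.0, 132.0], 0.68)]
side {'fx': 387.1542, 'fy': 387.1542, 'cx': 260.9503, 'cy': 190.9819, 'R': [[0.976, -0.2167, -0.0194], [-0.1342, -0.5293, -0.8377], [0.1712, 0.8203, -0.5457]], 't': [-0.5341, 0.1021, 0.9351]}
cartridge [([205.0, 148.0, 34.0, 21.0], 0.65)]
slidebox [([193.0, 203.0, 34.0, 29.0], 0.91), ([242.0, 204.0, 35.0, 24.0], 0.85)]
bottle [([252.0, 270.0, 22.0, 34.0], 0.96), ([252.0, 120.0, 26.0, 45.0], 0.59), ([354.0, 181.0, 131.0, 104.0], 0.42)]
bay_cartridge [([313.0, 135.0, 102.0, 79.0], 0.8)]
bay_slidebox [([329.0, 153.0, 116.0, 90.0], 0.71)]
bay_bottle [([352.0, 181.0, 132.0, 105.0], 0.68)]
pen_pot [([254.0, 117.0, 28.0, 45.0], 0.79)]
wrist {'fx': 329.9928, 'fy': 329.9928, 'cx': 252.451, 'cy': 192.7659, 'tool_from_camera': [[-0.0002, -0.9518, -0.3066, 0.0794], [1.0, -0.0002, 0.0, 0.0], [-0.0001, -0.3066, 0.9518, -0.0698], [0.0, 0.0, 0.0, 1.0]]}
cartridge []
slidebox []
bottle []
pen_pot []
1.05
```

View pics/scene0.png

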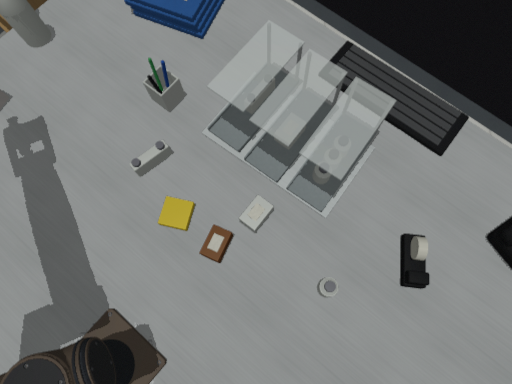

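View pics/side0.png

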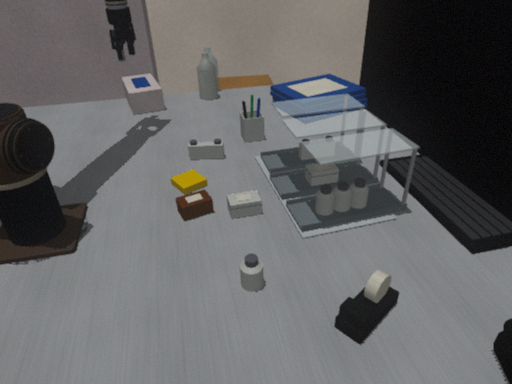

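The scene shows, as (col,row): the cartridge at (150,156), white slide box at (257,213), brown look-alike at (216,243) and bottle at (329,287). The bays run, from upper left to lower right, cartridge, slide box, bottle. The tray front edge goes from about (206,132) to (325,212). The side view agrees: the bottle is at (252,271) and the white slide box at (244,204).

```bash
python3 - <<'E'
import cv2
a=cv2.imread("pics/scene0.png");b=cv2.imread("pics/side0.png")
cv2.imwrite("pics/sc1.png",cv2.resize(a[15:225,195:405],None,fx=2.8,fy=2.8,interpolation=cv2.INTER_CUBIC))
cv2.imwrite("pics/sd1.png",cv2.resize(b[85:240,245:425],None,fx=3.8,fy=3.8,interpolation=cv2.INTER_CUBIC))
E
cat > h.py <<'E'
import numpy as np, cv2
from scipy.spatial.transform import Rotation as Ro
from rig import env, viewer, spotter
def cam(c,s=None):
    p=viewer.camera_params(c);K=np.array([[p['fx'],0,p['cx']],[0,p['fy'],p['cy']],[0,0,1]])
    if 'R' in p:return K,np.array(p['R']),np.array(p['t'])
    s=s or env.sense();T=np.array(p['tool_from_camera']);w,x,y,z=s['tool_rot']
    Rt=Ro.from_quat([x,y,z,w]).as_matrix();Rc=(Rt@T[:3,:3]).T
    return K,Rc,-Rc@(Rt@T[:3,3]+np.array(s['ee_pos']))
def unp(C,uv,z):
    K,R,t=C;o=-R.T@t;d=R.T@np.linalg.inv(K)@np.array([*uv,1.]);return o+d*(z-o[2])/d[2]
def proj(C,X):
    K,R,t=C;v=(R@np.atleast_2d(X).T).T+t;v=v@K.T;return v[:,:2]/v[:,2:]
E
python3 - <<'E'
from h import *
S,D=cam("scene"),cam("side")
for n,a,b,z in(("cart",(151,157),(206.5,148.5),.03),("sbox",(257,213),(244,204),.021),("bot",(329,285),(252,272),.035),("brown",(216,243),(194,204),.021)):
    print(n,unp(S,a,z).round(3),unp(D,b,z).round(3))
for z in (.006,):print([unp(S,p,z).round(3) for p in((206,132),(325,212))])
E
```

```text
cart [0.433 0.286 0.03 ] [0.435 0.29  0.03 ]
sbox [ 0.499 -0.031  0.021] [ 0.497 -0.029  0.021]
bot [ 0.471 -0.281  0.035] [ 0.467 -0.283  0.035]
brown [ 0.373 -0.002  0.021] [0.373 0.002 0.021]
[array([0.589, 0.234, 0.006]), array([ 0.618, -0.164,  0.006])]
```

View pics/sc1.png

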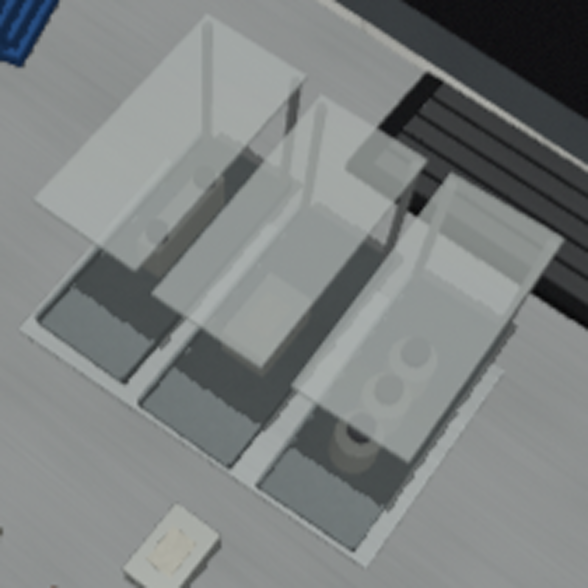

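View pics/sd1.png

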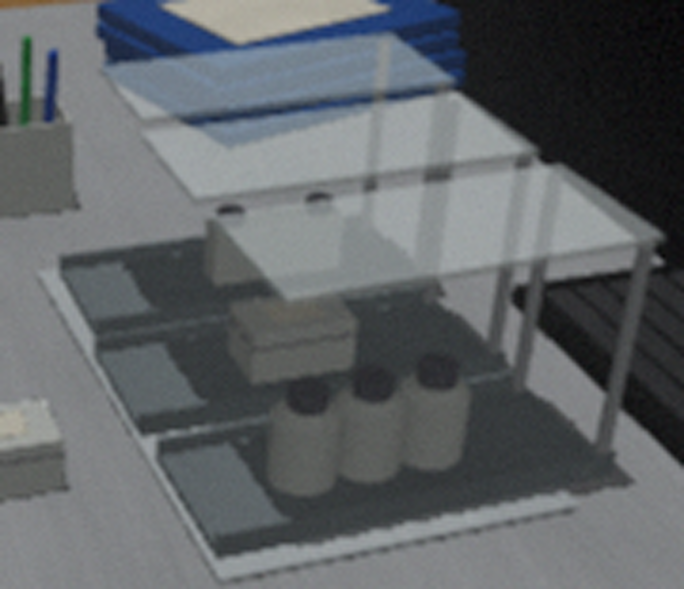

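The crops show the tray's front edge clearly: plate front corners lie near (38,318) to (360,550) in the scene crop, and the roofs start about 35 mm behind the front. I'll move to a viewing pose above the bench for a more accurate measurement.

```bash
python3 -m handwheel '[[[-0.88,-0.97,-0.07],[0,0,0],1],[[-0.88,-0.97,-0.07],[0,0,0],1],[[-0.88,-0.97,-0.07],[0,0,0],1],[[-0.88,-0.97,-0.07],[0,0,0],1]]'
python3 -m handwheel '[[[-0.88,-0.97,-0.07],[0,0,0],1],[[-0.88,-0.97,-0.07],[0,0,0],1],[[-0.88,-0.97,-0.07],[0,0,0],1],[[-0.88,-0.97,-0.07],[0,0,0],1]]'
python3 -m handwheel '[[[-0.88,-0.97,-0.07],[0,0,-0.0625],1],[[-0.88,-0.97,-0.07],[0,0,-0.0625],1],[[-0.88,-0.97,-0.07],[0,0,-0.0625],1],[[-0.88,-0.97,-0.07],[0,0,-0.0625],1],[[-0.88,-0.97,-0.07],[0,0,-0.0625],1]]'
python3 - <<'E'
from h import *
s=env.sense();im=viewer.snapshot("wrist");cv2.imwrite("pics/w1.png",cv2.resize(im[:,:,::-1],None,fx=1.5,fy=1.5,interpolation=cv2.INTER_CUBIC));cv2.imwrite("pics/w1raw.png",im[:,:,::-1])
import json;json.dump({k:np.array(s[k]).tolist() for k in('ee_pos','tool_rot')},open("w1.json","w"))
print(s['time_s'],s['ee_pos'],s['tool_rot'],s['q'])
E
```

```text
time_s: 1.55
ee_pos: [0.2929, 0.4586, 0.3148]
tool_rot: [0.0, 0.161, 0.987, 0.0]
ft_force: [-0.4, 0.1, 0.1]
grip_width: 0.0856
gripper_force: 0.0
time_s: 2.05
ee_pos: [0.3726, 0.2796, 0.3256]
tool_rot: [0.001, 0.161, 0.987, 0.0]
ft_force: [-0.3, 0.4, 0.4]
grip_width: 0.0853
gripper_force: 0.0
time_s: 2.68
ee_pos: [0.4517, 0.1015, 0.3356]
tool_rot: [0.0, -0.035, 0.999, 0.0]
ft_force: [-0.2, 0.6, -0.7]
grip_width: 0.0853
gripper_force: 0.0
2.675 [0.4516739  0.10154747 0.33560276] [ 1.11198502e-04 -3.53313255e-02  9.99375588e-01  3.44023301e-04] [ 1.16134895e-03 -2.23834075e-01  2.04162530e+00  7.17040190e-04
  1.32360273e+00 -1.64048772e+00]
```

View pics/w1.png

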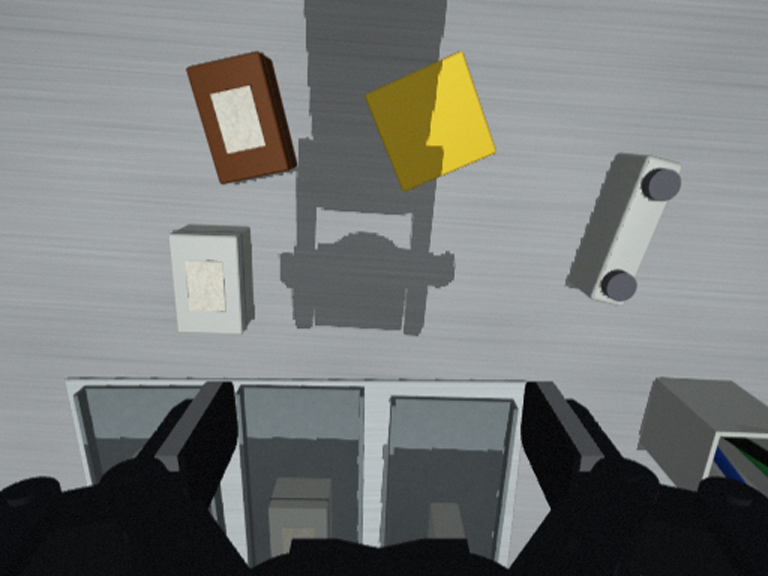

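The wrist view (1.5x) shows the slide box top corners at (170,234), (239,236), (243,332) and (178,332). Cartridge cap centres are at (661,185) and (619,286). Plate front corners are about (78,388)/(206,388), (240,387)/(364,387) and (390,397)/(517,401).

```bash
python3 - <<'E'
from h import *
import json
C=cam("wrist",json.load(open("w1.json")));S=cam("scene")
f=lambda p:((p[0]+.5)/1.5-.5,(p[1]+.5)/1.5-.5)
def P(n,pts,z):
    X=np.array([unp(C,f(p),z) for p in pts]);print(n,(X[:,:2]*1000).round(1).tolist(),'c',(X.mean(0)[:2]*1000).round(1));return X
c=P("caps",[(661,185),(619,286)],.06);print(np.degrees(np.arctan2(*(c[1]-c[0])[[1,0]])))
b=P("sbox",[(170,234),(239,236),(243,332),(178,332)],.042);d=b[2]+b[3]-b[0]-b[1];print(np.degrees(np.arctan2(d[1],d[0])))
P("tray",[(67,379),(525,382)],.006)
for n,q in(("bot",[(78,388),(206,388)]),("sb",[(240,387),(364,387)]),("cart",[(390,397),(517,401)])):P(n,q,.012);P(n+"k",q,.03)
g=lambda p:((p[0]+.5)/2.8-.5+195,(p[1]+.5)/2.8-.5+15)
print('scene')
for q in[(38,318),(125,382)],[(140,403),(232,466)],[(258,486),(360,550)]:print([(unp(S,g(p),.012)*1000).round(1)[:2].tolist() for p in q])
print('roof front edges z=.178');
for q in[(36,199),(138,270)],[(153,294),(265,372)],[(292,386),(410,462)]:print([(unp(S,g(p),.178)*1000).round(1)[:2].tolist() for p in q])
print('stock: caps z=.072',[(unp(S,g(p),.072)*1000).round(1)[:2].tolist() for p in [(157,232),(207,175)]],'bottles z.082',[(unp(S,g(p),.082)*1000).round(1)[:2].tolist() for p in [(359,432),(415,350)]],
'sbox stock front top',[(unp(S,g(p),.054)*1000).round(1)[:2].tolist() for p in [(228,326),(262,360)]])
w=lambda p,z:(unp(C,f(p),z)*1000).round(1)[:2].tolist()
print('wrist stock cart front top z.062',w((430,504),.062),w((460,504),.062),'sbox z.054',w((272,496),.054),w((330,497),.054))
E
```

```text
caps [[394.9, 292.4], [468.7, 279.6]] c [431.8 286. ]
-9.885982025068175
sbox [[457.1, -53.3], [455.0, -2.1], [532.4, -0.2], [535.9, -51.6]] c [495.1 -26.8]
1.3249910854771811
tray [[605.1, -168.2], [579.4, 243.4]] c [592.2  37.6]
bot [[610.0, -155.6], [602.0, -41.8]] c [606.  -98.7]
botk [[599.1, -144.1], [591.5, -35.5]] c [595.3 -89.8]
sb [[598.9, -11.5], [591.2, 98.7]] c [595.1  43.6]
sbk [[588.5, -6.6], [581.2, 98.6]] c [584.9  46. ]
cart [[599.6, 122.6], [595.7, 237.1]] c [597.7 179.9]
cartk [[589.2, 121.4], [585.5, 230.7]] c [587.4 176. ]
scene
[[599.8, 234.1], [603.1, 121.3]]
[[595.7, 95.4], [602.9, -14.7]]
[[603.2, -46.5], [615.2, -158.9]]
roof front edges z=.178
[[635.9, 235.7], [640.1, 123.3]]
[[631.1, 99.0], [635.6, -17.1]]
[[640.0, -41.6], [648.6, -153.6]]
stock: caps z=.072 [[724.3, 180.3], [804.2, 183.9]] bottles z.082 [[680.7, -95.6], [777.7, -86.3]] sbox stock front top [[697.9, 69.5], [691.1, 22.3]]
wrist stock cart front top z.062 [670.6, 161.0] [668.8, 186.4] sbox z.054 [678.6, 25.8] [676.2, 75.7]
```

```bash
python3 -m handwheel '[[[-0.87,-0.33,0],[0,0,0],1],[[-0.87,-0.33,0],[0,0,0],1],[[-0.87,-0.33,0],[0,0,0],1],[[-0.87,-0.33,0],[0,0,0],1]]' | head -2
python3 - <<'E'
from h import *
import json
s=env.sense();im=viewer.snapshot("wrist")[:,:,::-1];cv2.imwrite("pics/w2raw.png",im);cv2.imwrite("pics/w2.png",cv2.resize(im,None,fx=1.5625,fy=1.5625,interpolation=cv2.INTER_CUBIC)[:600])
json.dump({k:np.array(s[k]).tolist() for k in('ee_pos','tool_rot')},open("w2.json","w"))
E
```

```text
time_s: 3.22
ee_pos: [0.5846, 0.0636, 0.3347]
```

View pics/w2.png

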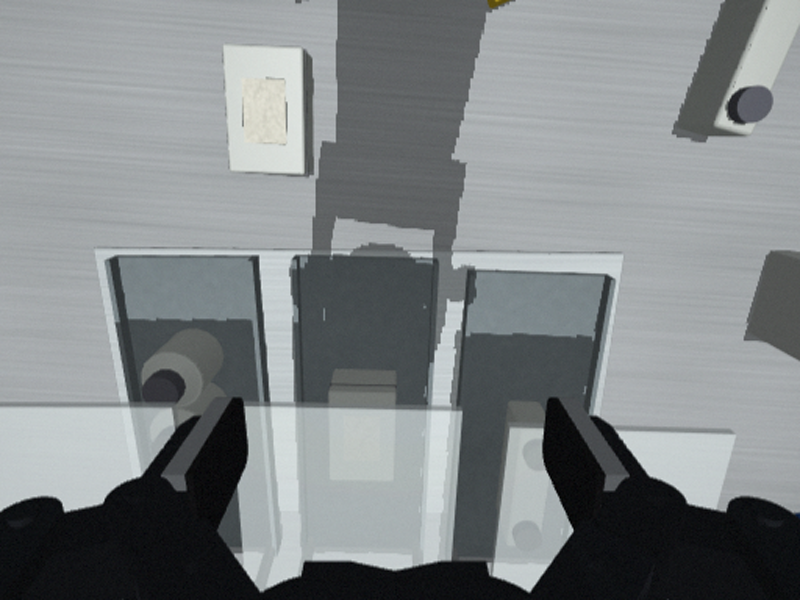

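The view from above shows the plate corners at (108,256)/(259,256), (291,255)/(439,258) and (465,268)/(615,275). Each bay has its stock on its centre line, and the cartridge bay is slightly rotated and set back.

```bash
python3 - <<'E'
from h import *
import json
C=cam("wrist",json.load(open("w2.json")))
k=1.5625
w=lambda p,z:unp(C,((p[0]+.5)/k-.5,(p[1]+.5)/k-.5),z)*1000
for n,a,b in(("bot",(108,256),(259,256)),("sb",(291,255),(439,258)),("cart",(465,268),(615,275))):
    A,B=w(a,.012),w(b,.012);d=B-A;y=np.arctan2(-d[0],d[1]);m=(A+B)/2;o=m[:2]+125*np.array([np.cos(y),np.sin(y)])
    print(n,A[:2].round(1),B[:2].round(1),'w',np.linalg.norm(d).round(1),'yaw',np.degrees(y).round(2),'org',o.round(1))
print('roof edges',[w(p,.178)[:2].round(1).tolist() for p in[(243,406),(462,409),(0,403),(620,428),(735,432)]])
print('cart sides',[w(p,.012)[:2].round(1).tolist() for p in[(465,268),(453,555)]],'sb',[w(p,.012)[:2].round(1).tolist() for p in[(439,258),(424,555),(291,255),(300,545)]])
b=np.array([w(p,.042) for p in[(223,45),(303,48),(306,174),(230,170)]]);d=b[2]+b[3]-b[0]-b[1];print('sbox',b.mean(0)[:2],np.degrees(np.arctan2(d[1],d[0])),'cap',w((750,104),.06))
print('stock caps',[w(p,.072)[:2].round(1).tolist() for p in[(537,454),(526,535)]],'bottlecap',w((163,388),.082)[:2],'sb',[w(p,.054)[:2].round(1).tolist() for p in[(330,384),(396,386),(329,479),(394,480)]])
E
```

```text
bot [ 610.3 -157.2] [601.6 -40.2] w 117.3 yaw 4.24 org [730.6 -89.5]
sb [599.  -15.4] [592.9  99.5] w 115.1 yaw 3.05 org [720.8  48.7]
cart [599.4 120.6] [596.3 239. ] w 118.5 yaw 1.49 org [722.8 183.1]
roof edges [[637.4, -7.1], [631.1, 100.9], [644.5, -126.2], [636.0, 181.1], [634.0, 239.3]]
cart sides [[599.4, 120.6], [878.8, 141.7]] sb [[592.9, 99.5], [880.8, 114.2], [599.0, -15.4], [877.6, -3.3]]
sbox [496.19672682 -27.81484422] 2.3203969625869627 cap [469.7593051  278.62743552  60.        ]
stock caps [[723.5, 181.3], [797.9, 184.4]] bottlecap [683.25120718 -89.69181153] sb [[686.1, 22.9], [684.1, 72.6], [770.5, 25.2], [767.6, 77.3]]
```

```bash
cat >> h.py <<'E'
def goal(g,yaw,tilt=35):
    y,t=np.radians(yaw),np.radians(tilt);f=np.array([np.cos(y),np.sin(y),0]);u=np.array([0,0,1.])
    z=np.sin(t)*f-np.cos(t)*u;x=-np.cos(t)*f-np.sin(t)*u
    return np.array(g)/1000-.054*z,np.stack([x,np.cross(z,x),z],1)
def plan(g,yaw,tilt=35,s=None):
    "shift/0.15 and rotvec/360deg in the current tool axes to bring the grasp point to g mm"
    s=s or env.sense();w,x,y,z=s['tool_rot'];R=Ro.from_quat([x,y,z,w]).as_matrix()
    p,Rg=goal(g,yaw,tilt)
    print('shift',(R.T@(p-s['ee_pos'])/.15).round(3).tolist(),'turn',(Ro.from_matrix(R.T@Rg).as_rotvec()/2/np.pi).round(4).tolist())
def where(tag=''):
    s=env.sense();w,x,y,z=s['tool_rot'];R=Ro.from_quat([x,y,z,w]).as_matrix();g=np.array(s['ee_pos'])+.054*R[:,2]
    print(tag,round(s['time_s'],2),'grasp',(g*1000).round(1).tolist(),'yaw',np.degrees(np.arctan2(R[0,1]*-1,R[1,1])).round(2),'tilt',np.degrees(np.arctan2(np.hypot(*R[:2,2]),-R[2,2])).round(2),'roll',np.degrees(np.arcsin(R[2,1])).round(2),'F',np.round(s['ft_force'],1).tolist(),'w',round(s['grip_width']*1000,1),'gf',round(s['gripper_force'],1),'q',np.round(s['q'],2).tolist())
E
python3 -c "
from h import *
where();plan((397,292,150),-9.9)"
```

```text
3.27 grasp [583.8, 63.7, 281.0] yaw 4.28 tilt 0.1 roll 0.04 F [-0.4, -0.6, -0.1] w 85.5 gf 0.0 q [-0.06, 0.07, 1.76, 0.0, 1.31, -1.71]
shift [1.327, 1.661, 0.942] turn [0.0121, -0.097, 0.0381]
```

```bash
python3 -m handwheel '[[[0.66,0.83,0.47],[0,0,0],1],[[0.66,0.83,0.47],[0,0,0],1],[[0.66,0.83,0.47],[0,0,0],1],[[0.66,0.83,0.47],[0,0,0],1]]' | head -1
python3 -m handwheel '[[[0.66,0.83,0.47],[0.012,-0.097,0.038],1],[[0.66,0.83,0.47],[0.012,-0.097,0.038],1],[[0.66,0.83,0.47],[0.012,-0.097,0.038],1],[[0.66,0.83,0.47],[0.012,-0.097,0.038],1],[[0.66,0.83,0.47],[0.012,-0.097,0.038],1],[[0.66,0.83,0.47],[0.012,-0.097,0.038],1]]' |head -1
python3 -c "
from h import *
where();plan((397,292,30),-9.9)"
```

```text
time_s: 3.78
time_s: 4.53
 4.53 grasp [398.4, 290.9, 150.4] yaw -9.8 tilt 35.07 roll -0.03 F [-0.4, 0.0, -0.4] w 85.1 gf 0.0 q [0.62, -0.14, 2.31, -0.74, 0.65, -0.26]
shift [0.469, 0.006, 0.651] turn [0.0001, 0.0002, 0.0003]
```

```bash
python3 -m handwheel '[[[0.47,0.006,0.65],[0,0,0],1],[[0.47,0.006,0.65],[0,0,0],1],[[0.47,0.006,0.65],[0,0,0],1],[[0.47,0.006,0.65],[0,0,0],1]]' |head -1
python3 -c "
from h import *
where()
im=viewer.snapshot('wrist')[:,:,::-1];cv2.imwrite('pics/w3.png',im)"
```

```text
time_s: 5.03
 5.03 grasp [400.1, 292.4, 32.6] yaw -9.98 tilt 35.26 roll 0.11 F [1.1, -0.1, 0.0] w 85.8 gf 0.0 q [0.62, 0.13, 2.33, -1.12, 0.47, 0.2]
```

View pics/w3.png

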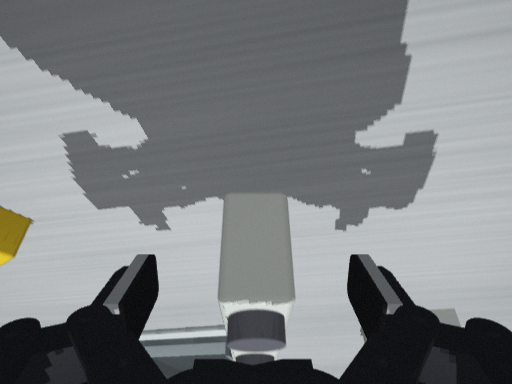

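The cartridge stands centred between the open fingers, about columns 222 to 293. I'll grip it and lift slightly.

```bash
python3 -m handwheel '[[[0,0,0],[0,0,0],0],[[0,0,0],[0,0,0],0],[[0,0,0],[0,0,0],0],[[0,0,0],[0,0,0],0],[[0,0,0],[0,0,0],0],[[0,0,0],[0,0,0],0],[[0,0,0],[0,0,0],0],[[0,0,0],[0,0,0],0]]' 60
python3 -m handwheel '[[[-0.11,0,-0.16],[0,0,0],0],[[-0.11,0,-0.16],[0,0,0],0],[[-0.11,0,-0.16],[0,0,0],0]]' |tail -2
python3 -c "
from h import *
where()
yaw=np.radians(2);g=np.array([590-35*np.cos(yaw)-60,174.5-.035*95,60]);print(g);plan(g,2)"
```

```text
time_s: 6.08
ee_pos: [0.3681, 0.2977, 0.0752]
tool_rot: [0.301, 0.083, 0.95, -0.026]
ft_force: [-3.7, 1.0, 7.4]
grip_width: 0.0274
gripper_force: 60.3
grip_width: 0.0273
gripper_force: 59.6
 6.45 grasp [397.3, 291.4, 58.1] yaw -9.97 tilt 35.04 roll -0.03 F [-0.6, 0.6, -2.3] w 27.3 gf 59.6 q [0.62, 0.06, 2.34, -1.01, 0.51, 0.07]
[495.02132105 171.175       60.        ]
shift [-0.65, -0.72, 0.441] turn [-0.0192, 0.0001, -0.0272]
```

```bash
python3 -m handwheel '[[[-0.65,-0.7,0.44],[-0.019,0,-0.027],0],[[-0.65,-0.7,0.44],[-0.019,0,-0.027],0],[[-0.65,-0.7,0.44],[-0.019,0,-0.027],0],[[-0.65,-0.7,0.44],[-0.019,0,-0.027],0],[[-0.65,-0.7,0.44],[-0.019,0,-0.027],0]]' |tail -2
python3 -c "
from h import *
where();plan((595,176.7,48),2)
im=viewer.snapshot('wrist')[:,:,::-1];cv2.imwrite('pics/w4.png',im)"
```

```text
grip_width: 0.0274
gripper_force: 59.9
 7.08 grasp [495.5, 178.4, 75.6] yaw 1.25 tilt 33.87 roll -0.68 F [-0.7, 0.0, -1.1] w 27.4 gf 59.9 q [0.2, 0.0, 2.34, -0.48, 0.24, -0.96]
shift [-0.44, -0.03, 0.523] turn [-0.0027, -0.0032, -0.0007]
```

View pics/w4.png

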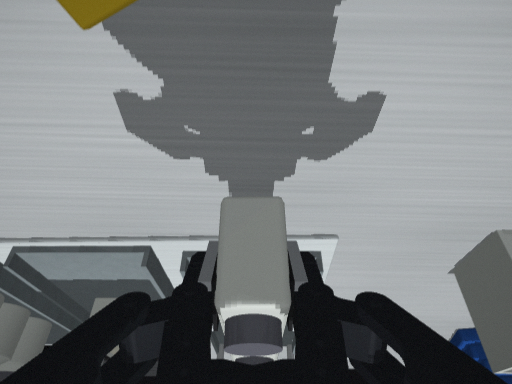

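The cartridge is held straight between the fingers (columns 218 to 290) and points at its bay. Joint 5 is at its limit here, but it should come free farther out.

```bash
python3 -m handwheel '[[[-0.32,-0.03,0.3],[-0.0027,-0.0032,-0.0007],0],[[-0.32,-0.03,0.3],[-0.0027,-0.0032,-0.0007],0],[[-0.32,-0.03,0.3],[-0.0027,-0.0032,-0.0007],0]]' |tail -2
python3 -c "
from h import *
where();plan((590,176.5,47),2)"
```

```text
grip_width: 0.0278
gripper_force: 60.0
 7.5 grasp [560.4, 182.5, 76.7] yaw 1.96 tilt 33.8 roll -0.51 F [-0.2, 0.6, -1.5] w 27.8 gf 60.0 q [0.18, 0.13, 2.2, -0.38, 0.24, -1.09]
shift [-0.045, -0.048, 0.274] turn [-0.0012, -0.0033, 0.0007]
```

```bash
python3 -c "
from h import *
plan((603,177,60),2,31)"
python3 -m handwheel '[[[-0.15,-0.03,0.06],[0,0.008,0],0],[[-0.15,-0.03,0.06],[0,0.008,0],0],[[-0.15,-0.03,0.06],[0,0.008,0],0]]' |tail -2
python3 -c "
from h import *
where();plan((603,177,50),2,31)"
```

```text
shift [-0.19, -0.048, 0.251] turn [-0.0012, 0.0078, 0.0007]
grip_width: 0.0276
gripper_force: 59.9
 7.88 grasp [581.4, 178.5, 81.1] yaw 1.94 tilt 31.01 roll -0.5 F [-0.4, -0.7, -1.1] w 27.6 gf 59.9 q [0.16, 0.17, 2.14, -0.24, 0.31, -1.24]
shift [-0.016, -0.016, 0.252] turn [-0.0013, 0.0, 0.0006]
```

```bash
python3 -m handwheel '[[[-0.016,-0.016,0.25],[-0.0013,0,0.0006],0],[[-0.016,-0.016,0.25],[-0.0013,0,0.0006],0],[[-0.016,-0.016,0.25],[-0.0013,0,0.0006],0]]' |tail -4
python3 -c "
from h import *
where();plan((606,177.1,44),2,31)"
```

```text
tool_rot: [0.267, -0.017, 0.964, 0.005]
ft_force: [-0.2, 0.7, -1.8]
grip_width: 0.0273
gripper_force: 59.7
 8.25 grasp [603.2, 176.8, 50.7] yaw 1.98 tilt 30.97 roll 0.01 F [-0.2, 0.7, -1.8] w 27.3 gf 59.7 q [0.14, 0.26, 2.1, -0.23, 0.25, -1.26]
shift [0.007, 0.001, 0.048] turn [0.0, -0.0001, -0.0001]
```

```bash
python3 -m handwheel '[[[0.007,0,0.02],[0,0,0],0],[[0.007,0,0.02],[0,0,0],0]]' 20 |tail -3
python3 -m handwheel '[[[0,0,0],[0,0,0],0.5],[[0,0,0],[0,0,0],0.5],[[0,0,0],[0,0,0],0.5],[[0,0,0],[0,0,0],0.5]]' |tail -3
python3 -c "
from h import *
where();plan((594,176.8,42),2,28)
im=viewer.snapshot('wrist')[:,:,::-1];cv2.imwrite('pics/w5.png',im)"
```

```text
ft_force: [0.7, -0.1, -1.6]
grip_width: 0.0272
gripper_force: 59.7
ft_force: [0.0, -0.0, -0.1]
grip_width: 0.0426
gripper_force: 0.0
 9.0 grasp [605.6, 176.7, 48.3] yaw 1.97 tilt 31.13 roll 0.05 F [0.0, -0.0, -0.1] w 42.6 gf 0.0 q [0.14, 0.27, 2.09, -0.23, 0.25, -1.25]
shift [0.069, 0.003, -0.003] turn [0.0001, 0.0087, -0.0001]
```

View pics/w5.png

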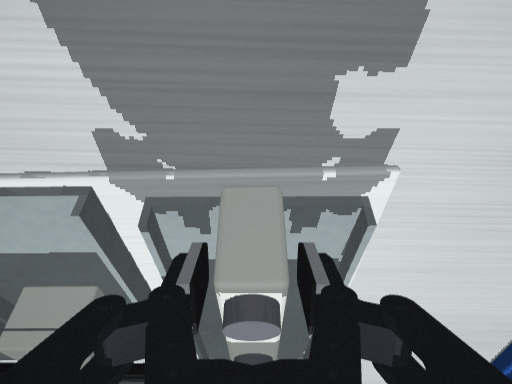

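The cartridge stands upright in its bay. Its rear base, columns 222 to 282, lies about 1.5 mm to the -y side of the plate centre (148 to 363). I'll regrip nearer its rear end with less tilt.

```bash
python3 -c "
from h import *
plan((596,177,42),2,27)"
python3 -m handwheel '[[[0.06,0,-0.005],[0,0.0115,0],0.5],[[0.06,0,-0.005],[0,0.0115,0],0.5],[[0.06,0,-0.005],[0,0.0115,0],0.5]]' |tail -3
python3 -m handwheel '[[[0,0,0],[0,0,0],0],[[0,0,0],[0,0,0],0],[[0,0,0],[0,0,0],0],[[0,0,0],[0,0,0],0],[[0,0,0],[0,0,0],0]]' 50
python3 -c "
from h import *
where();plan((603,178.5,43),2,27)"
```

```text
shift [0.05, 0.004, 0.004] turn [0.0001, 0.0114, -0.0001]
ft_force: [0.3, 0.6, -0.8]
grip_width: 0.0427
gripper_force: 0.0
time_s: 10.05
ee_pos: [0.5696, 0.1755, 0.0905]
tool_rot: [0.233, -0.017, 0.972, 0.004]
ft_force: [-1.3, 0.9, 1.8]
grip_width: 0.0276
gripper_force: 49.4
 10.05 grasp [594.1, 176.4, 42.4] yaw 1.98 tilt 26.98 roll 0.05 F [-1.3, 0.9, 1.8] w 27.6 gf 49.4 q [0.14, 0.27, 2.08, -0.15, 0.32, -1.33]
shift [-0.055, 0.012, 0.023] turn [0.0001, -0.0, -0.0001]
```

```bash
python3 -m handwheel '[[[-0.025,0.005,0.009],[0,0,0],0],[[-0.05,0.011,0.019],[0,0,0],0],[[-0.05,0.011,0.019],[0,0,0],0]]' |grep ft
for i in 1 2; do python3 -m handwheel '[[[-0.006,0,0.003],[0,0,0],0],[[-0.012,0,0.006],[0,0,0],0],[[-0.018,0,0.009],[0,0,0],0]]' | egrep "ft|ee"; done
python3 -c "
from h import *
where()"
```

```text
ft_force: [-0.6, 0.4, -1.5]
ee_pos: [0.5803, 0.1774, 0.091]
ft_force: [0.9, -1.3, -2.0]
ee_pos: [0.5835, 0.1776, 0.0913]
ft_force: [-0.6, 0.2, -1.6]
 11.18 grasp [608.0, 178.5, 43.1] yaw 1.97 tilt 26.96 roll 0.05 F [-0.6, 0.2, -1.6] w 27.7 gf 49.3 q [0.14, 0.29, 2.05, -0.15, 0.33, -1.33]
```

```bash
for i in 1 2 3; do python3 -m handwheel '[[[-0.006,0,0.003],[0,0,0],0],[[-0.012,0,0.006],[0,0,0],0]]' | egrep "ft|ee"; done
python3 -c "
from h import *
where()"
```

```text
ee_pos: [0.5855, 0.1777, 0.0913]
ft_force: [-0.2, 0.0, -2.0]
ee_pos: [0.5871, 0.1777, 0.091]
ft_force: [-3.2, -0.1, -0.7]
ee_pos: [0.589, 0.1778, 0.0909]
ft_force: [-3.9, 0.5, -0.7]
 11.93 grasp [613.4, 178.7, 42.8] yaw 1.98 tilt 26.89 roll 0.03 F [-3.9, 0.5, -0.7] w 27.6 gf 49.6 q [0.14, 0.31, 2.04, -0.15, 0.33, -1.34]
```

```bash
for i in 1 2 3; do python3 -m handwheel '[[[-0.006,0,0.003],[0,0,0],0],[[-0.012,0,0.006],[0,0,0],0]]' | egrep "ft|ee"; done
python3 -m handwheel '[[[-0.006,0,0.003],[0,0,0],0]]' | egrep "ft|ee"
python3 -m handwheel '[[[-0.006,0,0.003],[0,0,0],0]]' | egrep "ft|ee"
```

```text
ee_pos: [0.5912, 0.1779, 0.091]
ft_force: [-2.8, 0.3, -1.7]
ee_pos: [0.5933, 0.1779, 0.0911]
ft_force: [-3.3, 0.4, -1.1]
ee_pos: [0.5954, 0.178, 0.0911]
ft_force: [-2.7, -0.5, -2.1]
ee_pos: [0.5964, 0.178, 0.0911]
ft_force: [-2.7, 0.1, -2.5]
ee_pos: [0.597, 0.178, 0.0909]
ft_force: [-8.1, 0.0, 0.7]
```

```bash
python3 -m handwheel '[[[-0.005,0,0.0025],[0,0,0],0]]' | egrep "ft|ee"
python3 -m handwheel '[[[0,0,0],[0,0,0],0]]' | egrep "ft|ee"
python3 -c "
from h import *
where()"
```

```text
ee_pos: [0.5971, 0.1781, 0.0908]
ft_force: [-13.2, -0.2, 5.6]
ee_pos: [0.5971, 0.1781, 0.0909]
ft_force: [-10.9, -0.6, 2.1]
 13.18 grasp [621.4, 178.9, 42.7] yaw 1.97 tilt 26.77 roll 0.02 F [-10.9, -0.6, 2.1] w 27.2 gf 50.6 q [0.14, 0.32, 2.02, -0.14, 0.34, -1.34]
```

```bash
python3 -m handwheel '[[[0.006,0,0.003],[0,0,0],0],[[0.006,0,0.003],[0,0,0],0]]' | egrep "ft|ee"
python3 -m handwheel '[[[0,0,0],[0,0,0],0.5],[[0,0,0],[0,0,0],0.5],[[0,0,0],[0,0,0],0.5],[[0,0,0],[0,0,0],0.5]]' |egrep "ft|ee|grip"
python3 -m handwheel '[[[0.2,0,-0.1],[0,0,0],0.5],[[0.42,0,-0.21],[0,0,0],0.5],[[0.42,0,-0.21],[0,0,0],0.5]]' |egrep "ft|ee"
python3 -c "
from h import *
where()
import json
s=env.sense();im=viewer.snapshot('wrist')[:,:,::-1];cv2.imwrite('pics/w6.png',im)
json.dump({k:np.array(s[k]).tolist() for k in('ee_pos','tool_rot')},open('w6.json','w'))"
```

```text
ee_pos: [0.597, 0.1781, 0.0906]
ft_force: [-8.7, -0.3, 2.5]
ee_pos: [0.5983, 0.1781, 0.091]
ft_force: [0.1, -0.0, -0.2]
grip_width: 0.0423
gripper_force: 0.0
ee_pos: [0.5245, 0.1756, 0.0887]
ft_force: [-0.1, -0.0, -0.1]
 14.3 grasp [548.8, 176.5, 40.5] yaw 2.01 tilt 26.76 roll 0.02 F [-0.1, -0.0, -0.1] w 42.9 gf 0.0 q [0.16, 0.2, 2.18, -0.18, 0.3, -1.29]
```

View pics/w6.png

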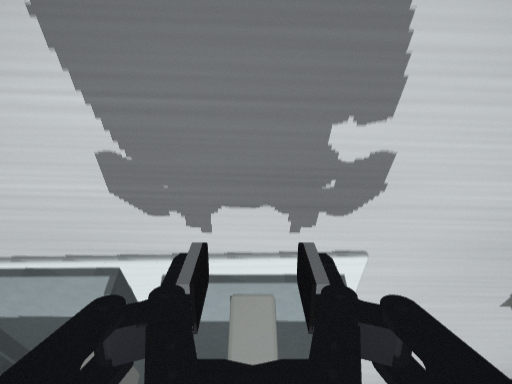

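The cartridge stands straight in its bay, at columns 230 to 276. All the viewed pictures are now used, so I continue by numbers. Next is the slide box.

```bash
python3 -c "
from h import *
where();plan((560,80,125),2,22);plan((469,-28.3,110),2,22)"
```

```text
14.35 grasp [551.1, 176.6, 41.7] yaw 2.0 tilt 26.96 roll 0.05 F [-0.2, -0.1, -0.1] w 42.7 gf 0.0 q [0.16, 0.2, 2.18, -0.18, 0.3, -1.29]
shift [-0.316, -0.645, -0.477] turn [0.0001, 0.0138, -0.0001]
shift [0.292, -1.346, -0.675] turn [0.0001, 0.0138, -0.0001]
```

```bash
python3 -m handwheel '[[[0.146,-0.673,-0.338],[0,0,0],1],[[0.146,-0.673,-0.338],[0,0,0],1],[[0.146,-0.673,-0.338],[0,0,0],1]]' |grep ee
python3 -m handwheel '[[[0.146,-0.673,-0.338],[0,0.0138,0],1],[[0.146,-0.673,-0.338],[0,0.0138,0],1],[[0.146,-0.673,-0.338],[0,0.0138,0],1],[[0.146,-0.673,-0.338],[0,0.0138,0],1]]' |grep ee
python3 - <<'E'
from h import *
import json
where();plan((469,-28.3,31),2,22)
s=env.sense();im=viewer.snapshot("wrist")[:,:,::-1];cv2.imwrite("pics/w7.png",im);C=cam("wrist",s)
for d in spotter.look_for("wrist","slidebox")[:3]:print(np.round(d['bbox'],1),d['conf'])
c=[]
for yw in np.radians([2]):
    f=np.array([np.cos(yw),np.sin(yw)]);l=np.array([-f[1],f[0]])
    X=[[*(np.array([.496,-.0275])+a*f+b*l),z] for z in(0,.042) for a in(-.04,.04) for b in(-.026,.026)]
    print(proj(C,np.array(X)).round(0).tolist())
g=cv2.cvtColor(im,cv2.COLOR_BGR2GRAY)
E
```

```text
ee_pos: [0.49, 0.0707, 0.1275]
ee_pos: [0.45, -0.0289, 0.1605]
 15.22 grasp [470.3, -28.2, 110.4] yaw 1.96 tilt 22.01 roll 0.05 F [-0.2, 0.6, -0.7] w 85.2 gf 0.0 q [-0.35, -0.18, 2.38, 0.25, 0.6, -2.13]
shift [0.206, -0.001, 0.488] turn [0.0001, 0.0, -0.0002]
[323.1  48.1 129.8  96.3] 0.91
[249.1 189.2  90.9 125.4] 0.56
[[212.0, 126.0], [291.0, 126.0], [220.0, 214.0], [284.0, 214.0], [205.0, 162.0], [298.0, 162.0], [216.0, 254.0], [288.0, 254.0]]
```

The network's box (centre column 249, rows 126 to 252) matches my predicted outline within 2 px, so I'll lower and grip.

```bash
python3 -m handwheel '[[[0.206,-0.005,0.488],[0,0,0],1],[[0.206,-0.005,0.488],[0,0,0],1],[[0.206,-0.005,0.488],[0,0,0],1],[[0.206,-0.005,0.488],[0,0,0],1]]' |egrep "ee|ft"
python3 -c "
from h import *
where()"
```

```text
ee_pos: [0.449, -0.0293, 0.0816]
ft_force: [0.4, -0.7, 0.6]
 15.82 grasp [469.2, -28.5, 31.6] yaw 2.06 tilt 22.06 roll 0.02 F [0.4, -0.7, 0.6] w 85.7 gf 0.0 q [-0.35, 0.0, 2.4, 0.37, 0.4, -2.27]
```

```bash
python3 -m handwheel '[[[0,0,0],[0,0,0],0],[[0,0,0],[0,0,0],0],[[0,0,0],[0,0,0],0],[[0,0,0],[0,0,0],0],[[0,0,0],[0,0,0],0]]' 50 |egrep "ft|grip"
python3 -m handwheel '[[[-0.06,0,-0.155],[0,0,0],0],[[-0.06,0,-0.155],[0,0,0],0],[[-0.06,0,-0.155],[0,0,0],0]]' |egrep "ft|grip"
python3 -c "
from h import *
where();plan((550,39.7,56),3,22)"
```

```text
ft_force: [-2.3, 0.7, 7.1]
grip_width: 0.0513
gripper_force: 53.2
ft_force: [-0.0, 0.5, -2.2]
grip_width: 0.0512
gripper_force: 53.1
 16.82 grasp [467.3, -28.9, 55.0] yaw 1.98 tilt 21.92 roll 0.08 F [-0.0, 0.5, -2.2] w 51.2 gf 53.1 q [-0.35, -0.06, 2.4, 0.32, 0.46, -2.22]
shift [-0.528, 0.436, 0.206] turn [-0.0009, -0.0002, -0.0027]
```

```bash
python3 -m handwheel '[[[-0.53,0.436,0.206],[-0.0009,0,-0.0027],0],[[-0.53,0.436,0.206],[-0.0009,0,-0.0027],0],[[-0.53,0.436,0.206],[-0.0009,0,-0.0027],0],[[-0.53,0.436,0.206],[-0.0009,0,-0.0027],0]]' |grep ee
python3 -c "
from h import *
where();plan((604,42.6,45.5),3,22)"
```

```text
ee_pos: [0.5294, 0.0387, 0.1053]
 17.32 grasp [549.4, 39.8, 55.1] yaw 3.02 tilt 21.77 roll 0.03 F [0.3, 0.6, -1.6] w 51.4 gf 53.4 q [-0.14, 0.12, 2.21, 0.17, 0.44, -1.91]
shift [-0.313, -0.0, 0.195] turn [0.0001, -0.0006, 0.0]
```

```bash
python3 -m handwheel '[[[-0.313,0,0.195],[0,0,0],0],[[-0.313,0,0.195],[0,0,0],0],[[-0.313,0,0.195],[0,0,0],0]]' |egrep "ee|ft"
python3 -m handwheel '[[[0,0,0],[0,0,0],0.72],[[0,0,0],[0,0,0],0.72],[[0,0,0],[0,0,0],0.72],[[0,0,0],[0,0,0],0.72]]' |egrep "ft|grip"
cat >> h.py <<'E'
def prof(org,yaw,xs,z=12,half=75,name="wrist"):
    "grey profile across a bay, y from +half to -half mm in 3 mm steps, at bay x in xs"
    s=env.sense();im=viewer.snapshot(name);C=cam(name,s);g=cv2.cvtColor(im,cv2.COLOR_RGB2GRAY)
    f=np.array([np.cos(np.radians(yaw)),np.sin(np.radians(yaw))]);l=np.array([-f[1],f[0]]);ys=np.arange(-half,half+1,3)
    for x in xs:
        X=np.array([[*(np.array(org)+x*f+y*l),z] for y in ys])/1000;uv=proj(C,X).astype(np.float32)
        v=cv2.remap(g,uv[None,:,0].copy(),uv[None,:,1].copy(),cv2.INTER_LINEAR,borderValue=0)[0]
        print(x,'rows',uv[0].round().tolist(),uv[-1].round().tolist(),' '.join(f'{y}:{k}' for y,k in zip(ys,v)))
E
python3 -c "
from h import *
where()
prof((721,48.7),3,(-138,-128,-118,-110))"
```

```text
ee_pos: [0.5835, 0.0407, 0.0963]
ft_force: [-0.7, -0.3, -2.5]
ft_force: [0.4, -0.5, 0.5]
grip_width: 0.0616
gripper_force: 0.0
 18.2 grasp [605.4, 42.3, 47.9] yaw 3.0 tilt 22.04 roll -0.02 F [0.4, -0.5, 0.5] w 61.6 gf 0.0 q [-0.12, 0.25, 2.08, 0.15, 0.44, -1.87]
-138 rows [94.0, 187.0] [412.0, 187.0] -75:202 -72:202 -69:203 -66:203 -63:117 -60:119 -57:119 -54:117 -51:119 -48:119 -45:120 -42:122 -39:121 -36:120 -33:122 -30:120 -27:120 -24:119 -21:119 -18:118 -15:118 -12:120 -9:118 -6:120 -3:119 0:120 3:120 6:120 9:123 12:122 15:121 18:121 21:121 24:119 27:116 30:119 33:117 36:116 39:117 42:118 45:116 48:116 51:117 54:117 57:117 60:138 63:182 66:183 69:183 72:183 75:183
-128 rows [100.0, 203.0] [405.0, 203.0] -75:231 -72:230 -69:231 -66:158 -63:140 -60:140 -57:139 -54:128 -51:86 -48:85 -45:88 -42:87 -39:86 -36:86 -33:87 -30:85 -27:85 -24:140 -21:139 -18:139 -15:139 -12:140 -9:139 -6:140 -3:140 0:139 3:138 6:137 9:139 12:139 15:140 18:139 21:140 24:140 27:86 30:86 33:83 36:84 39:83 42:83 45:84 48:85 51:84 54:126 57:138 60:144 63:229 66:230 69:228 72:229 75:229
-118 rows [106.0, 218.0] [400.0, 218.0] -75:232 -72:232 -69:232 -66:232 -63:228 -60:140 -57:84 -54:67 -51:91 -48:90 -45:88 -42:87 -39:86 -36:88 -33:89 -30:90 -27:139 -24:139 -21:139 -18:138 -15:139 -12:140 -9:138 -6:139 -3:140 0:140 3:139 6:140 9:141 12:139 15:140 18:140 21:138 24:140 27:137 30:89 33:92 36:91 39:90 42:88 45:87 48:90 51:88 54:70 57:83 60:231 63:231 66:231 69:231 72:231 75:174
-110 rows [110.0, 229.0] [395.0, 229.0] -75:234 -72:234 -69:234 -66:234 -63:234 -60:85 -57:69 -54:70 -51:159 -48:158 -45:90 -42:88 -39:89 -36:91 -33:91 -30:134 -27:139 -24:138 -21:139 -18:139 -15:140 -12:140 -9:140 -6:139 -3:140 0:138 3:138 6:140 9:141 12:138 15:139 18:142 21:139 24:139 27:138 30:108 33:87 36:88 39:86 42:88 45:157 48:153 51:128 54:68 57:68 60:87 63:229 66:229 69:230 72:228 75:228
```

The profile shows the kerbs at ±53 and the box at ±25.5 mm about my assumed bay line, so that line is right. I'll regrip with more tilt.

```bash
python3 -c "
from h import *
plan((602.5,42.4,42.5),3,27)"
python3 -m handwheel '[[[-0.01,0,0.055],[0,-0.0138,0],0.72],[[-0.01,0,0.055],[0,-0.0138,0],0.72],[[-0.01,0,0.055],[0,-0.0138,0],0.72]]' |egrep "ee|ft"
python3 -c "
from h import *
where();plan((602.5,42.4,42.5),3,27)"
```

```text
shift [0.062, 0.001, 0.027] turn [-0.0001, -0.0138, 0.0]
ee_pos: [0.5898, 0.0415, 0.0906]
ft_force: [-0.4, 0.1, 1.0]
 18.62 grasp [614.2, 42.8, 42.5] yaw 3.0 tilt 26.92 roll -0.02 F [-0.4, 0.1, 1.0] w 61.6 gf 0.0 q [-0.13, 0.26, 2.1, 0.25, 0.33, -1.97]
shift [0.07, 0.001, -0.035] turn [-0.0, -0.0002, 0.0]
```

I typed that before seeing the plan, so I'm correcting now, then gripping.

```bash
python3 -m handwheel '[[[0.07,0,-0.035],[0,0,0],0.72],[[0.07,0,-0.035],[0,0,0],0.72]]' |egrep "ee|ft"
python3 -m handwheel '[[[0,0,0],[0,0,0],0],[[0,0,0],[0,0,0],0],[[0,0,0],[0,0,0],0],[[0,0,0],[0,0,0],0]]' 50 |egrep "ft|grip"
python3 -c "
from h import *
where()"
```

```text
ee_pos: [0.5769, 0.041, 0.0901]
ft_force: [0.2, -0.1, -0.0]
ft_force: [-2.7, -0.2, 4.6]
grip_width: 0.0509
gripper_force: 54.4
 19.38 grasp [602.7, 42.1, 42.6] yaw 3.0 tilt 27.0 roll -0.03 F [-2.7, -0.2, 4.6] w 50.9 gf 54.4 q [-0.13, 0.23, 2.13, 0.26, 0.32, -1.98]
```

```bash
python3 -m handwheel '[[[-0.025,0,0.009],[0,0,0],0],[[-0.05,0,0.019],[0,0,0],0],[[-0.05,0,0.019],[0,0,0],0]]' |egrep "ee|ft"
for i in 1 2 3 4 5; do python3 -m handwheel '[[[-0.006,0,0.003],[0,0,0],0],[[-0.012,0,0.006],[0,0,0],0]]' | egrep "ft|ee"; done
```

```text
ee_pos: [0.586, 0.0413, 0.0908]
ft_force: [-0.2, -0.7, -1.6]
ee_pos: [0.5877, 0.0415, 0.0909]
ft_force: [1.0, -0.5, -1.8]
ee_pos: [0.5897, 0.0416, 0.091]
ft_force: [0.5, 0.4, -1.6]
ee_pos: [0.592, 0.0416, 0.0912]
ft_force: [-0.6, 0.9, -2.1]
ee_pos: [0.594, 0.0418, 0.0913]
ft_force: [0.6, 0.3, -0.9]
ee_pos: [0.596, 0.0418, 0.0913]
ft_force: [-1.1, -0.3, -1.0]
```

```bash
for i in 1 2 3 4; do python3 -m handwheel '[[[-0.006,0,0.003],[0,0,0],0],[[-0.012,0,0.006],[0,0,0],0]]' | egrep "ft|ee"; done
```

```text
ee_pos: [0.598, 0.0419, 0.0913]
ft_force: [-0.4, 0.3, -2.4]
ee_pos: [0.5994, 0.0421, 0.0909]
ft_force: [-3.1, 0.1, -0.1]
ee_pos: [0.6016, 0.0422, 0.091]
ft_force: [-3.3, 0.9, -0.7]
ee_pos: [0.6037, 0.0424, 0.091]
ft_force: [-3.6, 0.4, -1.4]
```

```bash
for i in 1 2; do python3 -m handwheel '[[[-0.006,0,0.003],[0,0,0],0],[[-0.012,0,0.006],[0,0,0],0]]' | egrep "ft|ee"; done
for i in 1 2 3; do python3 -m handwheel '[[[-0.006,0,0.003],[0,0,0],0]]' | egrep "ft|ee"; done
```

```text
ee_pos: [0.6058, 0.0424, 0.091]
ft_force: [-2.9, 0.2, -2.4]
ee_pos: [0.6078, 0.0425, 0.0911]
ft_force: [-2.7, 0.6, -3.6]
ee_pos: [0.6089, 0.0426, 0.0911]
ft_force: [-2.9, -0.8, -3.3]
ee_pos: [0.6099, 0.0426, 0.0912]
ft_force: [-3.5, 0.4, -2.8]
ee_pos: [0.6106, 0.0427, 0.0911]
ft_force: [-8.8, -1.2, 0.6]
```

```bash
python3 -m handwheel '[[[-0.005,0,0.0025],[0,0,0],0],[[-0.005,0,0.0025],[0,0,0],0]]' | egrep "ft|ee"
python3 -m handwheel '[[[0.006,0,0.003],[0,0,0],0],[[0.006,0,0.003],[0,0,0],0]]' | egrep "ft|ee"
python3 -m handwheel '[[[0,0,0],[0,0,0],0.72],[[0,0,0],[0,0,0],0.72],[[0,0,0],[0,0,0],0.72]]' |egrep "ft|ee|grip"
python3 -m handwheel '[[[0.2,0,-0.1],[0,0,0],0.72],[[0.42,0,-0.21],[0,0,0],0.72],[[0.42,0,-0.21],[0,0,0],0.72]]' |egrep "ft|ee"
python3 -c "
from h import *
where();plan((471,-282,125),4.5,22)
prof((721,48.7),3,(-118,-110,-104),half=66)"
```

```text
ee_pos: [0.6108, 0.0427, 0.091]
ft_force: [-10.4, -1.6, 1.0]
ee_pos: [0.6106, 0.0427, 0.0908]
ft_force: [-10.2, -0.9, 2.4]
ee_pos: [0.6126, 0.0424, 0.0918]
ft_force: [0.2, 0.4, 0.0]
grip_width: 0.0616
gripper_force: 0.0
ee_pos: [0.5385, 0.0392, 0.0891]
ft_force: [0.2, 0.0, -0.5]
 24.12 grasp [562.9, 40.5, 40.9] yaw 2.98 tilt 26.82 roll 0.02 F [0.2, 0.0, -0.5] w 61.6 gf 0.0 q [-0.14, 0.16, 2.22, 0.3, 0.31, -2.03]
shift [0.362, -2.119, -0.826] turn [-0.0017, 0.0134, -0.0039]
-118 rows [138.0, 272.0] [366.0, 272.0] -66:221 -63:144 -60:17 -57:19 -54:93 -51:89 -48:20 -45:16 -42:15 -39:16 -36:147 -33:147 -30:149 -27:146 -24:145 -21:143 -18:144 -15:148 -12:145 -9:145 -6:145 -3:146 0:148 3:149 6:147 9:143 12:146 15:147 18:143 21:142 24:146 27:149 30:147 33:149 36:147 39:15 42:10 45:15 48:15 51:93 54:92 57:34 60:18 63:66 66:220
-110 rows [141.0, 279.0] [363.0, 279.0] -66:18 -63:19 -60:56 -57:92 -54:92 -51:16 -48:12 -45:16 -42:13 -39:21 -36:148 -33:148 -30:149 -27:149 -24:147 -21:146 -18:149 -15:148 -12:149 -9:147 -6:147 -3:150 0:148 3:146 6:146 9:144 12:145 15:148 18:149 21:146 24:147 27:145 30:145 33:145 36:143 39:76 42:15 45:11 48:14 51:18 54:92 57:92 60:86 63:19 66:19
-104 rows [144.0, 285.0] [360.0, 284.0] -66:20 -63:59 -60:90 -57:92 -54:27 -51:16 -48:15 -45:15 -42:12 -39:146 -36:147 -33:148 -30:149 -27:148 -24:148 -21:147 -18:148 -15:149 -12:148 -9:146 -6:148 -3:148 0:149 3:145 6:145 9:147 12:147 15:148 18:148 21:149 24:149 27:147 30:143 33:148 36:147 39:149 42:11 45:15 48:15 51:14 54:18 57:92 60:91 63:80 66:20
```

```bash
python3 -m handwheel '[[[0.12,-0.7,-0.275],[0,0,0],1],[[0.12,-0.7,-0.275],[0,0,0],1],[[0.12,-0.7,-0.275],[0,0,0],1]]' |grep ee
python3 -c "
from h import *
S=cam('scene');print(unp(S,(413,262),.05))
where();plan((469,-281.5,110),-15,26)"
```

```text
ee_pos: [0.514, -0.0717, 0.1216]
[ 0.64146632 -0.40268619  0.05      ]
 24.55 grasp [538.8, -70.7, 73.6] yaw 2.66 tilt 27.31 roll -0.21 F [-0.1, 0.5, 0.2] w 85.3 gf 0.0 q [-0.4, 0.05, 2.27, 0.49, 0.43, -2.43]
shift [0.347, -1.336, -0.451] turn [0.0215, 0.0037, 0.0441]
```

```bash
python3 -m handwheel '[[[0.17,-0.67,-0.22],[0.0215,0.0037,0.044],1],[[0.17,-0.67,-0.22],[0.0215,0.0037,0.044],1],[[0.17,-0.67,-0.22],[0.0215,0.0037,0.044],1]]' |grep ee
python3 -c "
from h import *
where();plan((469,-281.5,110),-15,26)"
```

```text
ee_pos: [0.4807, -0.1724, 0.1384]
 24.93 grasp [503.5, -178.4, 89.8] yaw -14.81 tilt 25.84 roll -0.03 F [-0.6, 0.1, -0.3] w 85.6 gf 0.0 q [-0.59, -0.0, 2.28, 0.33, 0.46, -2.17]
shift [-0.016, -0.723, -0.141] turn [0.0002, -0.0005, 0.0005]
```

```bash
python3 -m handwheel '[[[-0.016,-0.723,-0.141],[0,0,0],1],[[-0.016,-0.723,-0.141],[0,0,0],1],[[-0.016,-0.723,-0.141],[0,0,0],1]]' |grep ee
python3 - <<'E'
from h import *
where()
s=env.sense();viewer.snapshot("wrist");C=cam("wrist",s)
for d in spotter.look_for("wrist","bottle")[:3]:print(np.round(d['bbox'],1),round(d['conf'],2))
a=np.linspace(0,6.28,40)
for c in((.469,-.2815),):
    X=np.array([[c[0]+r*np.cos(t),c[1]+r*np.sin(t),z] for t in a for r,z in((.023,0),(.023,.05),(.013,.07))]);p=proj(C,X);print(p.min(0),p.max(0))
plan((469,-281.5,30),-15,26)
E
```

```text
ee_pos: [0.4461, -0.2757, 0.1581]
 25.3 grasp [468.8, -281.8, 109.4] yaw -14.78 tilt 25.78 roll -0.04 F [-0.7, -0.5, -0.3] w 85.5 gf 0.0 q [-0.83, -0.0, 2.23, 0.45, 0.57, -2.48]
[254.1 167.1  80.1 123.2] 0.97
[211.91670333 105.43719404] [293.99801453 229.21384407]
shift [0.217, -0.019, 0.471] turn [0.0008, -0.0012, 0.0009]
```

```bash
python3 -m handwheel '[[[0.217,-0.015,0.471],[0,-0.001,0],1],[[0.217,-0.015,0.471],[0,-0.001,0],1],[[0.217,-0.015,0.471],[0,-0.001,0],1],[[0.217,-0.015,0.471],[0,-0.001,0],1]]' |egrep "ee|ft"
python3 -m handwheel '[[[0,0,0],[0,0,0],0],[[0,0,0],[0,0,0],0],[[0,0,0],[0,0,0],0],[[0,0,0],[0,0,0],0],[[0,0,0],[0,0,0],0],[[0,0,0],[0,0,0],0]]' 50 |egrep "ft|grip"
python3 -c "
from h import *
where()"
```

```text
ee_pos: [0.4467, -0.275, 0.0795]
ft_force: [0.6, 0.2, 1.3]
ft_force: [-1.6, 1.5, 5.5]
grip_width: 0.0451
gripper_force: 51.2
 26.65 grasp [469.3, -282.2, 31.5] yaw -14.64 tilt 26.09 roll 0.01 F [-1.6, 1.5, 5.5] w 45.1 gf 51.2 q [-0.83, 0.16, 2.25, 0.63, 0.42, -2.69]
```

```bash
python3 -m handwheel '[[[-0.088,0,-0.18],[0,0,0],0],[[-0.088,0,-0.18],[0,0,0],0],[[-0.088,0,-0.18],[0,0,0],0]]' |egrep "ft|grip"
python3 -c "
from h import *
where();plan((560,-101.2,60),4.5,26)"
```

```text
ft_force: [-0.1, 0.6, -1.3]
grip_width: 0.0451
gripper_force: 51.4
 27.02 grasp [468.2, -281.1, 59.5] yaw -14.63 tilt 25.92 roll 0.1 F [-0.1, 0.6, -1.3] w 45.1 gf 51.4 q [-0.83, 0.1, 2.25, 0.55, 0.47, -2.6]
shift [-0.268, 1.264, 0.129] turn [-0.023, -0.0002, -0.0479]
```

```bash
python3 -m handwheel '[[[-0.134,0.632,0.06],[0,0,0],0],[[-0.134,0.632,0.06],[0,0,0],0],[[-0.134,0.632,0.06],[0,0,0],0]]' |egrep "ee"
python3 -m handwheel '[[[-0.134,0.632,0.06],[-0.023,0,-0.048],0],[[-0.134,0.632,0.06],[-0.023,0,-0.048],0],[[-0.134,0.632,0.06],[-0.023,0,-0.048],0],[[-0.134,0.632,0.06],[-0.023,0,-0.048],0]]' |egrep "ee|ft"
python3 -c "
from h import *
where();plan((616,-96.8,46),4.5,26)
prof((730,-87.8),4.5,(-128,-122,-118,-112),half=69)"
```

```text
ee_pos: [0.4907, -0.1869, 0.1079]
ee_pos: [0.5357, -0.1041, 0.1097]
ft_force: [-0.3, -0.9, -1.4]
 27.9 grasp [559.2, -102.3, 61.1] yaw 4.42 tilt 25.91 roll -0.05 F [-0.3, -0.9, -1.4] w 45.1 gf 51.6 q [-0.45, 0.14, 2.2, 0.51, 0.46, -2.52]
shift [-0.297, 0.007, 0.257] turn [-0.0002, -0.0003, -0.0001]
-128 rows [144.0, 248.0] [363.0, 248.0] -69:215 -66:216 -63:215 -60:217 -57:215 -54:77 -51:78 -48:82 -45:85 -42:87 -39:90 -36:88 -33:39 -30:116 -27:121 -24:120 -21:124 -18:125 -15:126 -12:125 -9:128 -6:128 -3:128 0:128 3:128 6:126 9:127 12:124 15:126 18:124 21:122 24:121 27:117 30:111 33:27 36:86 39:90 42:82 45:83 48:78 51:76 54:222 57:222 60:222 63:221 66:221 69:220
-122 rows [147.0, 254.0] [361.0, 254.0] -69:216 -66:217 -63:216 -60:215 -57:82 -54:79 -51:140 -48:34 -45:52 -42:87 -39:88 -36:17 -33:112 -30:117 -27:120 -24:122 -21:123 -18:125 -15:126 -12:127 -9:127 -6:126 -3:129 0:128 3:127 6:127 9:127 12:126 15:126 18:126 21:121 24:120 27:117 30:114 33:15 36:87 39:90 42:88 45:36 48:78 51:80 54:83 57:221 60:222 63:221 66:221 69:222
-118 rows [148.0, 258.0] [360.0, 257.0] -69:214 -66:214 -63:215 -60:213 -57:83 -54:44 -51:18 -48:18 -45:88 -42:88 -39:87 -36:14 -33:113 -30:117 -27:121 -24:121 -21:124 -18:126 -15:126 -12:127 -9:127 -6:127 -3:128 0:127 3:126 6:127 9:127 12:126 15:124 18:124 21:123 24:121 27:117 30:115 33:54 36:22 39:89 42:89 45:19 48:18 51:24 54:82 57:216 60:216 63:216 66:216 69:216
-112 rows [150.0, 263.0] [358.0, 263.0] -69:213 -66:213 -63:213 -60:81 -57:61 -54:20 -51:18 -48:84 -45:89 -42:87 -39:15 -36:50 -33:115 -30:118 -27:120 -24:122 -21:124 -18:125 -15:125 -12:126 -9:126 -6:127 -3:128 0:128 3:126 6:125 9:125 12:125 15:126 18:122 21:121 24:123 27:119 30:115 33:109 36:16 39:77 42:89 45:88 48:19 51:19 54:22 57:82 60:217 63:217 66:218 69:218
```

Kerb edges read -58.5/+55.5, so the bay centre is about 1.4 mm to the -y side of my line. I'll enter corrected.

```bash
python3 -m handwheel '[[[-0.15,0,0.128],[0,0,0],0],[[-0.297,-0.002,0.257],[0,0,0],0],[[-0.297,-0.002,0.257],[0,0,0],0]]' |egrep "ee|ft"
python3 -c "
from h import *
where();plan((619,-98,44.6),4.5,26)
prof((730,-87.8),4.5,(-122,-116,-110,-104),half=69)"
```

```text
ee_pos: [0.5937, -0.1003, 0.095]
ft_force: [-0.3, -0.2, -1.4]
 28.32 grasp [617.3, -98.6, 46.5] yaw 4.45 tilt 25.98 roll -0.08 F [-0.3, -0.2, -1.4] w 45.1 gf 51.6 q [-0.4, 0.28, 2.06, 0.49, 0.44, -2.45]
shift [-0.005, 0.002, 0.016] turn [-0.0003, -0.0001, -0.0]
-122 rows [115.0, 208.0] [397.0, 208.0] -69:229 -66:229 -63:230 -60:220 -57:86 -54:75 -51:87 -48:87 -45:87 -42:86 -39:89 -36:89 -33:87 -30:87 -27:86 -24:87 -21:128 -18:132 -15:136 -12:138 -9:139 -6:139 -3:140 0:138 3:139 6:140 9:139 12:137 15:134 18:129 21:87 24:85 27:87 30:87 33:86 36:86 39:86 42:86 45:86 48:88 51:74 54:84 57:231 60:230 63:230 66:230 69:230
-116 rows [118.0, 216.0] [394.0, 216.0] -69:229 -66:229 -63:228 -60:83 -57:81 -54:70 -51:84 -48:84 -45:82 -42:87 -39:87 -36:86 -33:88 -30:89 -27:85 -24:123 -21:129 -18:136 -15:133 -12:138 -9:141 -6:139 -3:143 0:139 3:139 6:139 9:139 12:137 15:135 18:132 21:123 24:87 27:89 30:85 33:88 36:88 39:86 42:86 45:85 48:85 51:71 54:80 57:83 60:230 63:230 66:229 69:229
-110 rows [121.0, 224.0] [390.0, 224.0] -69:227 -66:229 -63:85 -60:85 -57:69 -54:70 -51:118 -48:145 -45:156 -42:152 -39:87 -36:89 -33:86 -30:88 -27:89 -24:127 -21:132 -18:134 -15:136 -12:138 -9:141 -6:141 -3:141 0:140 3:139 6:140 9:140 12:137 15:135 18:133 21:127 24:87 27:86 30:84 33:129 36:154 39:143 42:97 45:86 48:108 51:70 54:69 57:81 60:83 63:230 66:229 69:231
-104 rows [125.0, 231.0] [387.0, 231.0] -69:230 -66:230 -63:84 -60:85 -57:67 -54:72 -51:157 -48:156 -45:153 -42:157 -39:155 -36:87 -33:88 -30:87 -27:110 -24:130 -21:134 -18:135 -15:136 -12:139 -9:139 -6:140 -3:141 0:139 3:139 6:139 9:139 12:137 15:135 18:131 21:129 24:108 27:85 30:86 33:90 36:157 39:157 42:157 45:153 48:153 51:71 54:67 57:80 60:86 63:233 66:232 69:232
```

The bottle is centred on its bay (both centres at -1.5 mm). Now the gentle advance.

```bash
python3 -m handwheel '[[[-0.02,0,0.017],[0,0,0],0],[[-0.043,0,0.034],[0,0,0],0],[[-0.043,0,0.034],[0,0,0],0]]' |egrep "ee|ft"
for i in 1 2 3 4; do python3 -m handwheel '[[[-0.006,0,0.003],[0,0,0],0],[[-0.012,0,0.006],[0,0,0],0]]' | egrep "ft|ee"; done
```

```text
ee_pos: [0.6011, -0.0987, 0.0939]
ft_force: [0.0, 0.9, -1.0]
ee_pos: [0.6031, -0.0983, 0.0937]
ft_force: [0.5, 0.0, -0.5]
ee_pos: [0.6052, -0.0982, 0.0936]
ft_force: [-0.5, -0.2, -1.3]
ee_pos: [0.6072, -0.098, 0.0936]
ft_force: [-0.4, -0.1, -0.8]
ee_pos: [0.6092, -0.0979, 0.0935]
ft_force: [-0.4, -0.3, 0.1]
```

```bash
for i in 1 2 3 4 5; do python3 -m handwheel '[[[-0.006,0,0.003],[0,0,0],0],[[-0.012,0,0.006],[0,0,0],0]]' | egrep "ft|ee"; done
```

```text
ee_pos: [0.6112, -0.0977, 0.0935]
ft_force: [0.4, 0.2, -1.5]
ee_pos: [0.6132, -0.0976, 0.0935]
ft_force: [-0.0, -0.7, -0.3]
ee_pos: [0.6152, -0.0974, 0.0935]
ft_force: [0.5, -0.4, -1.1]
ee_pos: [0.6172, -0.0973, 0.0934]
ft_force: [-0.1, 0.2, -1.1]
ee_pos: [0.6192, -0.0971, 0.0934]
ft_force: [-0.7, -1.0, -0.9]
```

The bottle would end near the roof edge at this tilt, so I'll set it down here and regrip with more tilt before pushing.

```bash
python3 -m handwheel '[[[0.004,0,0.008],[0,0,0],0],[[0.004,0,0.008],[0,0,0],0]]' |egrep "ee|ft"
python3 -m handwheel '[[[0,0,0],[0,0,0],0.64],[[0,0,0],[0,0,0],0.64],[[0,0,0],[0,0,0],0.64],[[0,0,0],[0,0,0],0.64]]' |egrep "ft|grip"
python3 -c "
from h import *
where();plan((642.5,-96.1,43.5),4.5,33)"
```

```text
ee_pos: [0.6192, -0.0971, 0.0921]
ft_force: [0.5, -0.1, -0.8]
ft_force: [0.0, 0.4, 0.2]
grip_width: 0.0547
gripper_force: 0.0
 31.75 grasp [642.7, -95.3, 43.6] yaw 4.53 tilt 25.98 roll -0.07 F [0.0, 0.4, 0.2] w 54.7 gf 0.0 q [-0.37, 0.32, 2.01, 0.46, 0.44, -2.41]
shift [0.046, -0.005, 0.003] turn [-0.0001, -0.0195, 0.0002]
```

```bash
python3 -m handwheel '[[[0.046,-0.005,0.003],[0,-0.0195,0],0.64],[[0.046,-0.005,0.003],[0,-0.0195,0],0.64],[[0.046,-0.005,0.003],[0,-0.0195,0],0.64]]' |egrep "ee|ft"
python3 -m handwheel '[[[0,0,0],[0,0,0],0],[[0,0,0],[0,0,0],0],[[0,0,0],[0,0,0],0],[[0,0,0],[0,0,0],0]]' 50 |egrep "ft|grip"
python3 -c "
from h import *
where()"
```

```text
ee_pos: [0.6127, -0.0983, 0.0883]
ft_force: [-0.0, 0.4, 0.4]
ft_force: [0.7, -0.6, -0.2]
grip_width: 0.0449
gripper_force: 51.0
 32.62 grasp [642.9, -96.2, 43.7] yaw 4.52 tilt 33.03 roll -0.09 F [0.7, -0.6, -0.2] w 44.9 gf 51.0 q [-0.39, 0.31, 2.06, 0.81, 0.35, -2.76]
```

```bash
python3 -m handwheel '[[[-0.007,0,0.0013],[0,0,0],0],[[-0.014,0,0.0027],[0,0,0],0]]' |egrep "ee|ft"
for i in 1 2 3 4; do python3 -m handwheel '[[[-0.0056,0,0.0036],[0,0,0],0],[[-0.0112,0,0.0072],[0,0,0],0]]' | egrep "ft|ee"; done
```

```text
ee_pos: [0.6149, -0.098, 0.0891]
ft_force: [0.2, 0.2, -1.0]
ee_pos: [0.6167, -0.0979, 0.0891]
ft_force: [-3.5, -1.5, 0.8]
ee_pos: [0.6188, -0.0977, 0.0891]
ft_force: [-2.4, -0.2, -0.5]
ee_pos: [0.6209, -0.0976, 0.0891]
ft_force: [-3.5, -0.1, -0.9]
ee_pos: [0.6229, -0.0974, 0.0891]
ft_force: [-3.2, -0.2, -1.7]
```

Contact came at about ee x = 0.616, so the stop should be near 0.628.

```bash
python3 -m handwheel '[[[-0.0056,0,0.0036],[0,0,0],0],[[-0.0112,0,0.0072],[0,0,0],0]]' | egrep "ft|ee"
for i in 1 2 3 4; do python3 -m handwheel '[[[-0.0056,0,0.0036],[0,0,0],0]]' | egrep "ft|ee"; done
```

```text
ee_pos: [0.6249, -0.0973, 0.0891]
ft_force: [-3.1, 0.4, -2.1]
ee_pos: [0.626, -0.0972, 0.0892]
ft_force: [-4.3, -0.0, -2.4]
ee_pos: [0.6271, -0.0971, 0.0894]
ft_force: [-3.6, 0.4, -2.5]
ee_pos: [0.6279, -0.097, 0.0894]
ft_force: [-10.4, -1.6, 2.6]
ee_pos: [0.6281, -0.097, 0.0893]
ft_force: [-19.1, -3.0, 9.5]
```

```bash
python3 -m handwheel '[[[0.0085,0,0.001],[0,0,0],0],[[0.0085,0,0.001],[0,0,0],0]]' | egrep "ft|ee"
python3 -m handwheel '[[[0,0,0],[0,0,0],0.64],[[0,0,0],[0,0,0],0.64],[[0,0,0],[0,0,0],0.64],[[0,0,0],[0,0,0],0.64]]' |egrep "ft|ee|grip"
python3 -m handwheel '[[[0.2,0,-0.13],[0,0,0],0.64],[[0.39,0,-0.253],[0,0,0],0.64],[[0.39,0,-0.253],[0,0,0],0.64]]' |egrep "ft|ee"
python3 -c "
from h import *
where();
prof((730,-89.2),4.5,(-122,-112),half=66)"
```

```text
ee_pos: [0.6279, -0.0971, 0.0892]
ft_force: [-8.9, -0.4, 2.1]
ee_pos: [0.6285, -0.0972, 0.0891]
ft_force: [-0.2, -0.1, -0.5]
grip_width: 0.0545
gripper_force: 0.0
ee_pos: [0.5586, -0.1006, 0.0914]
ft_force: [0.2, 0.5, -0.6]
 35.75 grasp [587.6, -98.4, 45.9] yaw 4.31 tilt 32.52 roll -0.07 F [0.2, 0.5, -0.6] w 54.4 gf 0.0 q [-0.44, 0.21, 2.19, 0.85, 0.36, -2.84]
-122 rows [128.0, 238.0] [370.0, 238.0] -66:224 -63:224 -60:225 -57:214 -54:92 -51:141 -48:147 -45:148 -42:146 -39:145 -36:148 -33:148 -30:145 -27:146 -24:145 -21:143 -18:143 -15:143 -12:147 -9:144 -6:143 -3:142 0:141 3:140 6:138 9:140 12:141 15:142 18:141 21:140 24:141 27:140 30:142 33:136 36:137 39:136 42:137 45:137 48:135 51:133 54:92 57:228 60:227 63:227 66:228
-112 rows [133.0, 247.0] [365.0, 247.0] -66:221 -63:222 -60:115 -57:90 -54:65 -51:150 -48:150 -45:148 -42:143 -39:96 -36:93 -33:14 -30:151 -27:150 -24:150 -21:149 -18:150 -15:152 -12:149 -9:147 -6:151 -3:153 0:153 3:148 6:149 9:149 12:148 15:149 18:151 21:150 24:148 27:146 30:149 33:149 36:18 39:45 42:95 45:99 48:145 51:142 54:66 57:89 60:217 63:225 66:224
```

```bash
python3 -m handwheel '[[[-0.3,0,-0.62],[0,0.03,0],0.64],[[-0.3,0.1,-0.62],[0,0.06,0],1],[[-0.3,0.2,-0.62],[0,0.09,0],1],[[-0.3,0.2,-0.62],[0,0.09,0],1]]' |egrep "ee|ft"
python3 -c "
from h import *
where();plan((520,50,281),3,0)"
```

```text
ee_pos: [0.5486, -0.0717, 0.1995]
ft_force: [-0.1, 0.8, 0.1]
 36.3 grasp [549.0, -72.0, 145.5] yaw 4.4 tilt 0.57 roll -0.41 F [-0.1, 0.8, 0.1] w 85.2 gf 0.0 q [-0.31, 0.13, 1.97, -0.0, 1.04, -1.96]
shift [0.122, 0.817, -0.91] turn [-0.0011, 0.0011, 0.0039]
```

```bash
python3 -m handwheel '[[[0.122,0.817,-0.91],[0,0,0.003],1],[[0.122,0.817,-0.91],[0,0,0.003],1],[[0.122,0.817,-0.91],[0,0,0.003],1],[[0.122,0.817,-0.91],[0,0,0.003],1]]' |egrep "ee|ft"
python3 - <<'E'
from h import *
where()
print('cart');prof((722,181.2),2,(-120,),half=66);prof((722,181.2),2,(-105,-90,-75),z=62,half=36)
print('box');prof((721,48.7),3,(-95,-80,-65),z=54,half=39)
print('bot');prof((730,-89.2),4.5,(-88,-80,-75),z=62,half=36)
for l in("cartridge","slidebox","bottle"):print(l,[(np.round(d['bbox']).tolist(),round(d['conf'],2)) for d in spotter.look_for("wrist",l)[:4]])
E
```

```text
ee_pos: [0.5199, 0.0516, 0.3366]
ft_force: [0.2, -0.1, 0.0]
 36.8 grasp [520.7, 51.4, 282.6] yaw 3.53 tilt 0.87 roll -0.19 F [0.2, -0.1, 0.0] w 85.3 gf 0.0 q [-0.1, -0.08, 1.92, -0.0, 1.29, -1.73]
cart
-120 rows [295.0, 219.0] [397.0, 221.0] -66:198 -63:198 -60:198 -57:174 -54:54 -51:60 -48:120 -45:128 -42:126 -39:126 -36:127 -33:128 -30:131 -27:127 -24:125 -21:125 -18:124 -15:126 -12:126 -9:124 -6:123 -3:124 0:125 3:127 6:126 9:122 12:122 15:125 18:123 21:123 24:123 27:126 30:127 33:129 36:126 39:127 42:124 45:125 48:122 51:123 54:66 57:55 60:90 63:199 66:174
-105 rows [326.0, 251.0] [388.0, 253.0] -36:130 -33:131 -30:127 -27:76 -24:85 -21:85 -18:86 -15:87 -12:170 -9:201 -6:176 -3:103 0:69 3:70 6:124 9:198 12:197 15:129 18:126 21:125 24:127 27:127 30:84 33:52 36:107
-90 rows [325.0, 263.0] [386.0, 264.0] -36:74 -33:73 -30:74 -27:76 -24:86 -21:83 -18:86 -15:85 -12:164 -9:156 -6:9 -3:10 0:8 3:12 6:10 9:69 12:73 15:73 18:74 21:72 24:68 27:69 30:68 33:52 36:98
-75 rows [324.0, 274.0] [385.0, 275.0] -36:72 -33:72 -30:71 -27:74 -24:85 -21:85 -18:86 -15:85 -12:105 -9:114 -6:8 -3:10 0:9 3:1
[... 882 characters left out ...]
 6:195 9:191 12:98 15:73 18:73 21:73 24:73 27:13 30:11 33:10 36:12
-80 rows [91.0, 270.0] [153.0, 268.0] -36:192 -33:77 -30:56 -27:52 -24:70 -21:126 -18:176 -15:169 -12:50 -9:47 -6:41 -3:18 0:14 3:13 6:68 9:73 12:76 15:72 18:72 21:17 24:12 27:13 30:11 33:10 36:11
-75 rows [92.0, 273.0] [153.0, 272.0] -36:191 -33:73 -30:53 -27:53 -24:72 -21:89 -18:85 -15:90 -12:86 -9:16 -6:13 -3:12 0:21 3:73 6:73 9:72 12:72 15:70 18:15 21:10 24:10 27:8 30:10 33:10 36:11
cartridge [([352.0, 285.0, 43.0, 98.0], 0.85)]
slidebox [([244.0, 270.0, 48.0, 74.0], 0.98), ([210.0, 32.0, 62.0, 64.0], 0.96)]
bottle [([129.0, 260.0, 48.0, 40.0], 0.91), ([242.0, 321.0, 38.0, 25.0], 0.31), ([496.0, 241.0, 31.0, 75.0], 0.24)]
```

```bash
python3 - <<'E'
from h import *
s=env.sense();im=viewer.snapshot("wrist");C=cam("wrist",s);a=np.linspace(0,6.28,60)
for dy in(0,-4):
  c=np.array([.6573,-.0948+dy/1000])
  for r,zs in((.023,(.012,.062)),(.013,(.066,.082))):
    X=np.array([[c[0]+r*np.cos(t),c[1]+r*np.sin(t),z] for t in a for z in zs]);p=proj(C,X);print(dy,r,p.min(0).round(1),p.max(0).round(1))
g=cv2.cvtColor(im,cv2.COLOR_RGB2GRAY)
for r in range(236,284,4):print(r,g[r,96:164:2].tolist())
for n in("scene","side"):
    viewer.snapshot(n);D=cam(n)
    print(n,[(np.round(d['bbox'],1).tolist(),round(d['conf'],2)) for d in spotter.look_for(n,"bottle")[:3]])
    X=np.array([[.6573+r*np.cos(t),-.0948+r*np.sin(t),z] for t in a for r,z in((.023,.012),(.023,.062),(.013,.082))]);p=proj(D,X);print(p.min(0).round(1),p.max(0).round(1))
E
```

```text
0 0.023 [103.4 239.1] [155.1 292.7]
0 0.013 [104.7 267.8] [133.3 295.7]
-4 0.023 [100.  238.9] [152.  292.5]
-4 0.013 [101.1 267.6] [129.8 295.5]
236 [125, 123, 123, 126, 125, 126, 126, 125, 125, 124, 125, 126, 129, 127, 127, 128, 127, 128, 127, 126, 124, 126, 127, 128, 127, 124, 124, 125, 125, 123, 124, 124, 124, 123]
240 [124, 125, 126, 125, 126, 128, 127, 125, 124, 126, 126, 129, 129, 128, 125, 110, 101, 98, 101, 99, 101, 103, 100, 99, 100, 111, 125, 126, 124, 126, 126, 126, 127, 127]
244 [64, 125, 125, 125, 126, 126, 128, 131, 127, 126, 126, 126, 127, 99, 100, 97, 100, 104, 102, 103, 99, 100, 99, 99, 101, 99, 95, 101, 126, 129, 127, 126, 125, 126]
248 [58, 124, 129, 124, 126, 127, 132, 126, 127, 129, 125, 115, 98, 101, 100, 102, 100, 104, 102, 100, 103, 100, 100, 100, 99, 97, 100, 96, 92, 125, 126, 128, 130, 129]
252 [54, 123, 128, 128, 127, 126, 126, 128, 130, 125, 99, 103, 103, 104, 105, 103, 98, 96, 102, 103, 99, 99, 101, 99, 97, 95, 92, 93, 93, 90, 127, 128, 127, 128]
256 [52, 68, 90, 89, 92, 87, 90, 87, 100, 117, 132, 160, 185, 177, 184, 168, 134, 112, 92, 97, 76, 74, 72, 74
[... 418 characters left out ...]
 71, 73, 74, 71, 72, 73, 25, 11, 12, 8, 16, 13, 7, 9, 13, 71, 70, 73]
272 [61, 51, 54, 72, 92, 174, 177, 110, 47, 35, 16, 14, 13, 12, 39, 73, 74, 73, 73, 75, 76, 13, 13, 10, 12, 13, 8, 15, 8, 12, 12, 68, 73, 72]
276 [71, 48, 53, 62, 71, 111, 86, 91, 22, 13, 14, 18, 16, 68, 75, 70, 73, 72, 72, 70, 6, 11, 12, 10, 13, 10, 11, 14, 9, 13, 9, 71, 70, 72]
280 [73, 57, 52, 52, 69, 90, 77, 13, 14, 16, 19, 21, 74, 75, 73, 72, 73, 72, 49, 10, 12, 11, 13, 8, 13, 9, 13, 13, 9, 16, 14, 55, 72, 71]
scene [([316.1, 181.2, 19.5, 25.5], 0.66), ([176.6, 96.6, 13.2, 13.8], 0.45)]
[305.  169.8] [325.  192.7]
side [([310.6, 200.8, 18.6, 27.2], 0.86), ([188.7, 181.1, 34.4, 26.9], 0.53)]
[303.  186.1] [323.  218.3]
```

```bash
python3 -c "
from rig import env
print(env.close_job())"
```

```text
the job is handed in; nothing more can be done
None
```

I handed the job in at about 37 s: the cartridge, slide box and bottle each stand upright and centred in their own bays, with the stock behind each pushed back until I felt the stop (10–19 N peak).

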